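# Reseat the badly started jar lid on the braked turntable

### The job

The jar's lid has been set down on top of its thread instead of in it. Press the turntable's brake lever firmly down so that the jar cannot spin, turn the lid back (anticlockwise from above) by its orange bar until it drops into the thread, then screw it clockwise fully home; last, flip the brake lever up again to release the turntable, leaving the lid tight. Do not touch the UV lamp and leave everything else on the counter where it stands.

Things in the scene. Friction and masses are not known exactly. Their poses are not given: they have to be found in the camera images.
- table_axis (a point): Point on the vertical axis about which turntable, jar and lid turn, 46 mm above the counter, level with the top of the aluminium disc (radius 82 mm). The disc has a black rubber rim for the brake shoe and carries the glass jar (radius 52 mm, fast on the disc). z up; x, y as station.
- station: Fixed dark base plate, origin on the turntable's axis at counter level, z up; 210 mm along x (centred), from y = -88 to +148 mm, 30 mm high. The brake lever lies along its +y side, parallel to x at y = 120 mm; the lever's hinge (axis along y) is at x = 45, y = 120, z = 68 mm.
- bar_mid (a point): Centre of the orange bar on the teal lid, half-way up it; x along the bar, z up. Bar 140 long, 18 wide, 30 high (mm), with a 36 mm round hub; it stands on the lid's flat top (radius 57). Height about 213 at the start, 193 when home. Push it sideways with closed fingers near either end (about 2 N at 55 mm radius). The lid is captive: it turns, rises and falls, but cannot be taken off.
- lid (a joint): Turn of the lid relative to the jar, rad, growing clockwise from above (tightening). Starts at 0.4 to 1.4, resting on top of the thread, where going forward only jams at about 1.76. Turned back to about -0.1 it drops into the thread; a stop at about -0.36. Then forward it runs down the thread to a firm stop, fully home, at about 1.76.
- lid_drop (a joint): How far the lid has come down, m: 0 while it rests on top of the thread, about 0.013 when it has dropped into the thread's start, about 0.019 when screwed home.
- turntable (a joint): Turn of the turntable with the jar, rad, anticlockwise from above. It spins almost freely, carrying the lid along, unless the brake's shoe is pressed on the disc's rim; the brake then holds it against the lid's turning, but slips if the bar is forced hard against a stop.
- brake (a joint): Brake lever, a rocker, rad: 0 = yellow toe up, turntable free; at about 0.36, toe down, its rubber shoe meets the disc and stops the lever. It stays where it is left, so press it firmly home (8 to 14 N on the toe) and the shoe keeps gripping. It moves at about 3.5 N on the toe; flipping it up needs about 8 N on the heel (10 to 14 N is safe).
- toe_pad (a point): Middle of the upper face of the lever's yellow toe pad (36 by 40 mm, 8 mm thick), 108 mm from the lever's hinge towards the base plate's -x; about 95 mm above the counter when up, about 57 mm when down. Press here from above to lock.
- heel_pad (a point): Middle of the upper face of the lever's green heel pad (34 by 40 mm), on the other side of the hinge, 47 mm from it; about 62 mm above the counter while the toe is up, about 78 mm when the toe is down. Pressing it down (16 mm) flips the toe up and releases the brake.
- lamp_top (a point): Top middle of the UV lamp's white head, 292 mm above the counter; head 75 (its x) by 45 (its y) by 100 mm high on a post and a 70 by 75 mm foot. Fixed, close to the jar on the side away from the brake lever; must not be touched.
- tiers: Three stacked pale grey trays, 200 by 150 mm, 179 mm high, fixed; origin under the centre. Bystander.
- amber_bottle: Amber bottle, 60 mm wide, 150 mm high, loose; origin at the centre of its foot. Bystander.
- hex_keys: Black holder 110 by 34 by 30 mm with six upright steel hex keys up to about 130 mm high, loose; origin under the holder's centre. Bystander.
- parts_tray: Pale grey open tray 150 by 110 by 35 mm with resin parts, loose; origin under its centre. Bystander.
- spare_jar: Closed jar 76 mm wide, 90 mm high, loose; origin at the centre of its foot. Bystander.
- wash_bottle: White bottle 64 mm wide, 170 mm high, loose; origin at the centre of its foot. Bystander.
- resin_bracket: Amber-coloured resin bracket, 90 by 35 by 60 mm, lying loose on a 4 mm dark mat; origin under its centre. Bystander.
- lamp: The same UV lamp, origin under the centre of its foot, on the counter; z up.

How it is judged:
By the outcome, as a careful person would: the job done as asked, in the order asked, and still so for the second after the job is handed in, with the robot touching nothing.
It also fails if it takes over 54 s, if anything falls off the work surface, if the arm or the gripper's body presses on something with over 40 N, if the wrist force passes 120 N, or if a joint passes its speed limit or range.

### The arm

A 6-joint arm with a two-finger parallel gripper is mounted at the origin on the work surface. World frame = base frame: x ahead of the robot, y to its left, z up, the work surface at z = 0. Lengths are in m, angles in rad, forces in N, time in s.
With the tool pointing down it reaches from about 0.35 to 0.85 m from the base axis. Payload 8.1 kg.
Tool frame: the origin (TCP) lies between the finger pads; the fingertips stand 25 mm ahead of it and the grasp point (between the pads) lies 6 mm ahead of it (robot.tip_extent is the distance from the TCP to the fingertips, in m); z points along the fingers, y is the direction in which the jaws open and shut (so a half turn about z gives the same grasp; the last joint's range is limited). The gripper opens to 93 mm and grips with 3 to 60 N. Pads are 15 mm wide; open, the fingers measure 128 mm over their backs; the gripper's body (75 mm by 188 mm) begins 65 mm behind the grasp point.
Start: joints at [1.057, 0.13, 1.488, -0, 1.523, -0.085], TCP at [0.249, 0.546, 0.244] pointing down, gripper open.
Joint ranges: [-2.96, 2.96], [-0.89, 2.26], [0.02, 2.5], [-1.34, 4.48], [0, 2.73], [-2.66, 2.66]. Speed limits (rad/s): [2.39, 2.39, 2.79, 3.14, 3.14, 3.14].

### API

Orientations are given as a rotation vector (axis times angle).
In Python, from plant import robot gives the robot as it stands.
- The arm moves only by the tool drive_tool, never from a script. Its argument "increments" is a list of rows, each a list of 7 numbers: the closure, from 0 (fully open) to 1 (shut), then the shift along the world's x, y, z in units of 25 mm (1.0 is 25 mm), then the turn, a rotation vector about the world's x, y, z in rad. In form: [[gripper, dx, dy, dz, rx, ry, rz], ...]. A call has 1 to 20 rows; each row is the pose to reach, as a shift and turn from the pose commanded when the call began; what a row does not reach only later rows make up. A row lasts 1/12 s, in which the tool goes at most 41.7 mm and 7.16 degrees, less where a joint would pass 70% of its speed; a pose out of reach is approached as far as the arm can. A call with a gripper value outside its range is refused whole. The fingers move at their own pace and stop on an object; "squeeze" is the grip in N (left out, the last holds). Time passes only in rows, so rows that repeat a pose let the fingers close. It gives the time, the measured TCP pose, the force and the opening at its end, in the units of the state.
- robot.read_state(): the state, without advancing time (a new reading comes with each control period).
- robot.read_camera(name): name is "side" or "top" or "wrist"; returns a dict with "image" (400x640x3 uint8, red, green, blue), "fx", "fy", "cx", "cy" (pixels), "T" (4x4, takes a point from camera to world coordinates); the wrist camera has in their place "mount" (4x4, takes a point from camera to tool coordinates, whose origin is the TCP and whose axes are the flange's). Camera axes: x right, y down, z forward; pixel columns grow to the right and rows downward; lengths in m; the calibration is good to about 2 mm. The wrist camera is an equidistant fisheye: a pixel r from the principal point sees the ray r / f radians off the axis. A picture is of the moment at which its call begins: read the wrist's pose just before it. There is no depth.
- robot.close_job(): hands the job in, once; it reports no verdict.
The state is a dict: "t": time; "q": joint angles; "dq": joint speeds; "joint_torque": joint torques, N m; "tool_pos": TCP position; "orientation": TCP orientation; "force": force on the tool from outside, world axes, zero at the start; "wrist_torque": the same for the moment, N m; "opening": finger opening in m.
Only numpy, scipy, OpenCV 4.12 (cv2) and the standard library are available. Lean on these libraries where they do the work, as an engineer would, in place of code of your own. Each camera call takes 0.05 s, during which the arm holds its last target.

## Working session

There is one attempt and no reset: what is moved stays moved. The work goes in short steps, Python scripts to look and compute and a tool call to move; the robot and the scene stay as the last step left them, time stands still between calls to the robot, and variables do not carry over. Pictures are saved under pics/ and viewed, and the job is handed in when it is done.

Besides the shell and the picture viewer there is one more tool, called after "Call:" in YAML: its name, and indented under it one key for each argument. drive_tool: Moves the arm, as the interface text tells. Its arguments: {"type":"object","properties":{"increments":{"type":"array"},"squeeze":{"type":"number"}},"required":["increments"]}

```bash
mkdir -p pics; ls; python3 - <<'E'
from plant import robot
import cv2,numpy as np
s=robot.read_state(); print(s)
for n in ["side","top","wrist"]:
    c=robot.read_camera(n); cv2.imwrite(f"pics/{n}0.png",c["image"][:,:,::-1])
    print(n,{k:(np.round(v,4).tolist() if not np.isscalar(v) else v) for k,v in c.items() if k!="image"})
E
```

```text
pics
{'t': 0.0, 'q': array([ 1.05657729e+00,  1.31165560e-01,  1.48924777e+00,  2.08052526e-05,
        1.52299284e+00, -8.53989889e-02]), 'dq': array([-0.00011419,  0.0016546 , -0.00033828, -0.00196211, -0.0006931 ,
       -0.00085743]), 'joint_torque': array([-1.41280170e-04, -5.59837174e+01, -4.91767609e+01,  7.68450857e-02,
        3.48183629e-02, -1.50522651e-04]), 'tool_pos': array([0.24919953, 0.54524124, 0.24260208]), 'orientation': array([-6.68322927e-01, -3.06911254e+00,  2.71148484e-03]), 'force': array([-0.49599698, -1.29084131, -1.34229425]), 'wrist_torque': array([-0.03887754,  0.02065061,  0.0276291 ]), 'opening': 0.09306897059694155}
side {'fx': 413.73769301908106, 'fy': 413.73769301908106, 'cx': 321.24885820464596, 'cy': 205.00499031361932, 'T': [[0.8108, -0.3891, 0.4373, -0.0944], [-0.5851, -0.5188, 0.6233, -0.8115], [-0.0156, -0.7612, -0.6483, 1.0364], [0.0, 0.0, 0.0, 1.0]]}
top {'fx': 441.6713942462163, 'fy': 441.6713942462163, 'cx': 316.0613888645544, 'cy': 199.2318547309737, 'T': [[-0.0155, -0.9979, 0.0635, 0.4216], [-0.9999, 0.016, 0.0062, 0.0283], [-0.0072, -0.0634, -0.998, 1.4197], [0.0, 0.0, 0.0, 1.0]]}
wrist {'fx': 309.70691628693146, 'fy': 309.70691628693146, 'cx': 321.9606492551125, 'cy': 198.8683781191725, 'mount': [[0.0002, -0.9626, -0.271, 0.0756], [1.0, -0.0002, 0.0014, 0.0005], [-0.0014, -0.271, 0.9626, -0.1406], [0.0, 0.0, 0.0, 1.0]]}
```

View pics/side0.png

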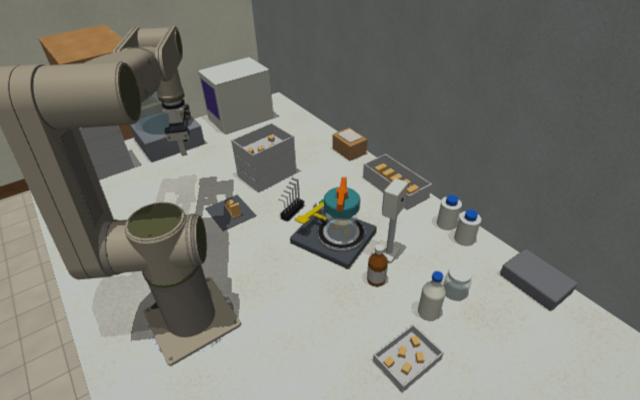

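View pics/top0.png

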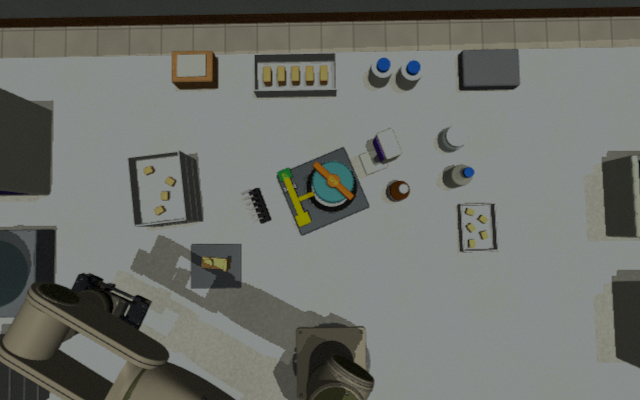

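View pics/wrist0.png

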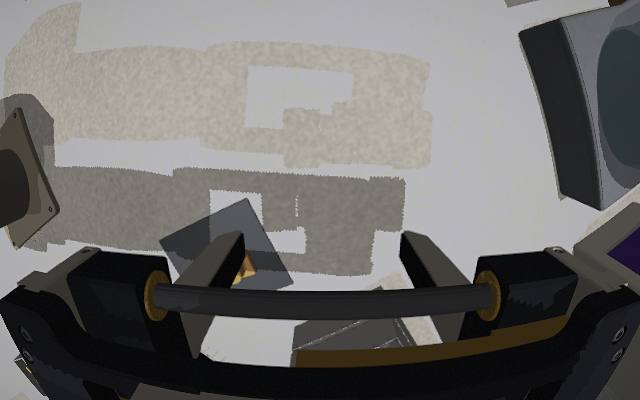

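The top view shows the station near (325,190), the bar running from (315,165) to (352,198), the yellow toe at (302,219), the green heel at (286,173), and the lamp head at (387,145). I'll zoom in on these.

```bash
python3 - <<'E'
import cv2
a=cv2.imread("pics/top0.png")[120:250,230:430]; cv2.imwrite("pics/topz.png",cv2.resize(a,None,fx=4,fy=4,interpolation=cv2.INTER_CUBIC))
a=cv2.imread("pics/side0.png")[150:290,260:460]; cv2.imwrite("pics/sidez.png",cv2.resize(a,None,fx=4,fy=4,interpolation=cv2.INTER_CUBIC))
E
```

```text
(no output)
```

View pics/topz.png

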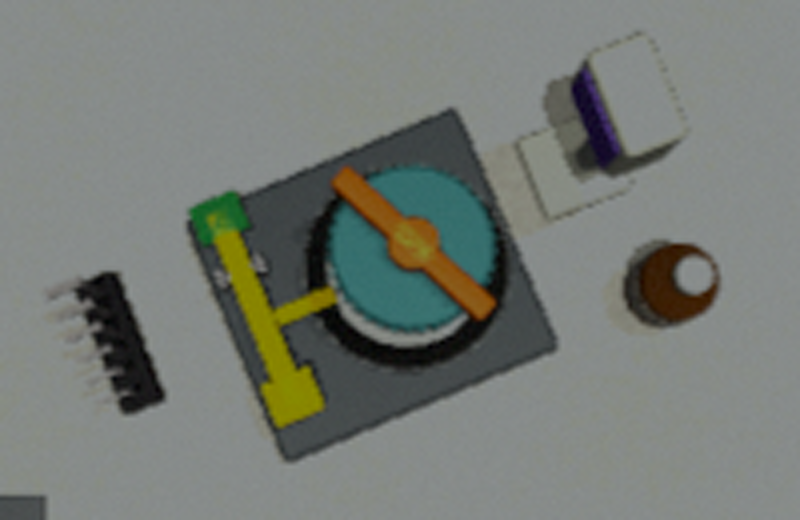

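View pics/sidez.png

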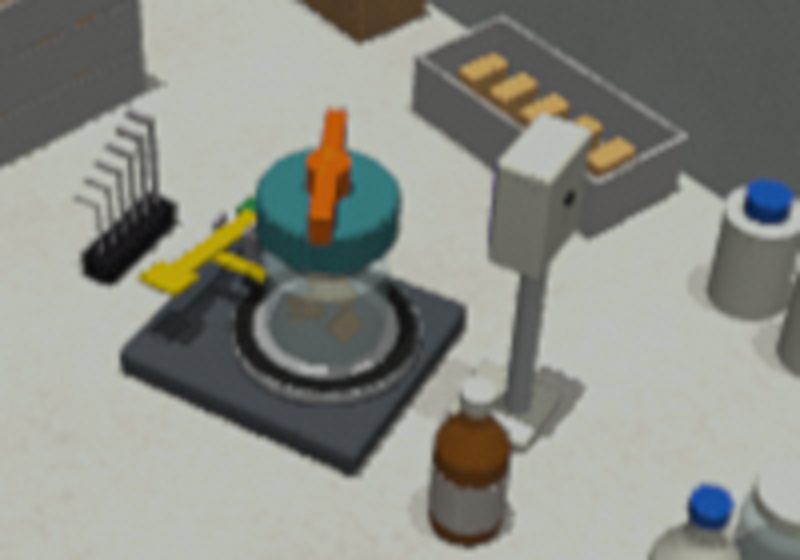

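```bash
cat > h.py <<'E'
import numpy as np, cv2
from plant import robot
from scipy.optimize import least_squares
def proj(c,P):
    T=np.asarray(c["T"]); p=(np.asarray(P)-T[:3,3])@T[:3,:3]
    return np.array([c["fx"]*p[...,0]/p[...,2]+c["cx"],c["fy"]*p[...,1]/p[...,2]+c["cy"]]).T
def ray(c,u,v,z):
    T=np.asarray(c["T"]); d=T[:3,:3]@np.array([(u-c["cx"])/c["fx"],(v-c["cy"])/c["fy"],1]); o=T[:3,3]
    return o+d*(z-o[2])/d[2]
zt=lambda u,v:((u+.5)/4-.5+230,(v+.5)/4-.5+120)
zs=lambda u,v:((u+.5)/4-.5+260,(v+.5)/4-.5+150)
E
python3 - <<'E'
from h import *
t=robot.read_camera("top"); s=robot.read_camera("side")
L=np.array([[105,-88,30],[-105,-88,30],[-105,148,30],[-63,120,95],[92,120,62],[0,0,228]])/1e3
pt=np.array([zt(*p) for p in [(457,108),(556,347),(288,462),(293,397),(219,217),(413,242)]])
Ls=np.array([[105,-88,30],[-105,-88,30],[-105,148,30]])/1e3
ps=np.array([zs(*p) for p in [(466,306),(354,456),(122,353)]])
def W(p,L):
    c,si=np.cos(p[2]),np.sin(p[2]); return np.c_[p[0]+c*L[:,0]-si*L[:,1],p[1]+si*L[:,0]+c*L[:,1],L[:,2]]
f=lambda p:np.r_[(proj(t,W(p,L))-pt).ravel(),(proj(s,W(p,Ls))-ps).ravel()]
r=least_squares(f,[.45,0,.39]); print(r.x,r.fun.round(1))
Q=np.array([[0,0,228],[-63,120,95],[-63,120,57],[92,120,62],[92,120,78]])/1e3
print(W(r.x,Q).round(4))
a=ray(t,*zt(342,178),.228);b=ray(t,*zt(485,309),.228);h=ray(t,*zt(413,242),.228)
print(a,b,h,np.linalg.norm(a-b))
print("bar ang",np.arctan2(*(a-b)[[1,0]]))
for p in [(637,33),(690,127),(626,165),(590,70)]: print("lamp",ray(t,*zt(*p),.292))
for p in [(690,275)]: print("bottle",ray(t,*zt(*p),.15))
for p in [(120,275),(162,400),(85,290),(45,290),(128,412)]: print("hex",ray(t,*zt(*p),.03),ray(t,*zt(*p),.13))
E
```

```text
[ 0.54841372 -0.01126388  0.38346984] [-0.1 -0.9  1.3  0.2 -0.8  0.7  0.2  0.8 -0.3 -0.2  0.2  0.   1.5 -0.7
  0.3  0.1 -1.5 -1.1]
[[ 0.5484 -0.0113  0.228 ]
 [ 0.4451  0.0764  0.095 ]
 [ 0.4451  0.0764  0.057 ]
 [ 0.5888  0.1344  0.062 ]
 [ 0.5888  0.1344  0.078 ]]
[0.59297181 0.03683514 0.228     ] [ 0.50222796 -0.05841799  0.228     ] [ 0.54850602 -0.01059748  0.228     ] 0.1315583763807144
bar ang 0.8096372656814215
lamp [ 0.67485834 -0.15546901  0.292     ]
lamp [ 0.61308755 -0.18792142  0.292     ]
lamp [ 0.58915373 -0.14618323  0.292     ]
lamp [ 0.65123448 -0.1245799   0.292     ]
bottle [ 0.52968457 -0.21215468  0.15      ]
hex [0.54717343 0.21484377 0.03      ] [0.538135   0.20142213 0.13      ]
hex [0.44797171 0.18251534 0.03      ] [0.44607157 0.17141997 0.13      ]
hex [0.53573001 0.24260061 0.03      ] [0.52751503 0.22718167 0.13      ]
hex [0.53623942 0.27423162 0.03      ] [0.52798778 0.2565366  0.13      ]
hex [0.43896382 0.2093508  0.03      ] [0.43771186 0.19632443 0.13      ]
```

Call:
drive_tool:
  increments:
    - [1, 7.84, -18.8, 0, 0, 0, -0.76]
    - [1, 7.84, -18.8, 0, 0, 0, -0.76]
    - [1, 7.84, -18.8, 0, 0, 0, -0.76]
    - [1, 7.84, -18.8, 0, 0, 0, -0.76]
    - [1, 7.84, -18.8, 0, 0, 0, -0.76]
    - [1, 7.84, -18.8, 0, 0, 0, -0.76]
    - [1, 7.84, -18.8, 0, 0, 0, -0.76]
    - [1, 7.84, -18.8, 0, 0, 0, -0.76]
    - [1, 7.84, -18.8, 0, 0, 0, -0.76]
    - [1, 7.84, -18.8, 0, 0, 0, -0.76]
    - [1, 7.84, -18.8, 0, 0, 0, -0.76]
    - [1, 7.84, -18.8, 0, 0, 0, -0.76]
    - [1, 7.84, -18.8, 0, 0, 0, -0.76]
    - [1, 7.84, -18.8, 0, 0, 0, -0.76]
    - [1, 7.84, -18.8, 0, 0, 0, -0.76]
    - [1, 7.84, -18.8, 0, 0, 0, -0.76]
    - [1, 7.84, -18.8, 0, 0, 0, -0.76]
  squeeze: 20

```text
t: 1.67
tool_pos: [0.445, 0.0772, 0.2436]
orientation: [-1.756, -2.604, -0.0]
force: [0.2, 0.3, -0.5]
opening: 0.0002
```

Call:
drive_tool:
  increments:
    - [1, 0, 0, -1.5, 0, 0, 0]
    - [1, 0, 0, -3, 0, 0, 0]
    - [1, 0, 0, -4.3, 0, 0, 0]
    - [1, 0, 0, -4.3, 0, 0, 0]

```text
t: 2.0
tool_pos: [0.4404, 0.0768, 0.1294]
orientation: [-1.751, -2.598, 0.01]
force: [-0.6, 1.2, -1.7]
opening: 0.0005
```

```bash
python3 - <<'E'
from h import *
print(robot.read_state()["force"],robot.read_state()["tool_pos"])
cv2.imwrite("pics/w1.png",robot.read_camera("wrist")["image"][:,:,::-1])
a=robot.read_camera("side")["image"][150:290,260:460,::-1]; cv2.imwrite("pics/s1.png",cv2.resize(a,None,fx=4,fy=4))
E
```

```text
[-0.58774888  1.22265703 -1.74518559] [0.44037111 0.07683455 0.12935183]
```

View pics/w1.png

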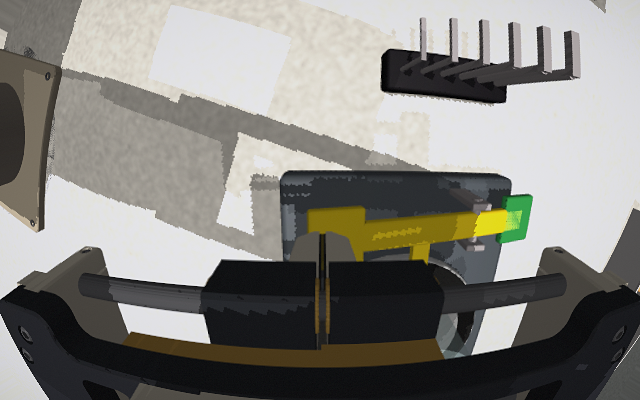

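View pics/s1.png

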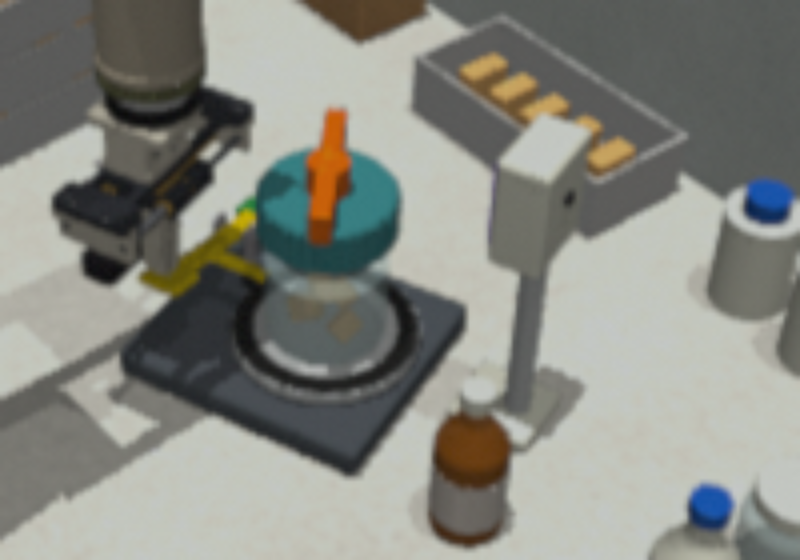

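```bash
cat >> h.py <<'E'
from scipy.spatial.transform import Rotation as R
def wproj(c,st,P):
    M=np.asarray(c["mount"]); Tt=np.eye(4); Tt[:3,:3]=R.from_rotvec(st["orientation"]).as_matrix(); Tt[:3,3]=st["tool_pos"]
    T=Tt@M; p=(np.asarray(P)-T[:3,3])@T[:3,:3]; n=np.hypot(p[:,0],p[:,1]); th=np.arctan2(n,p[:,2])
    return np.c_[c["cx"]+c["fx"]*th*p[:,0]/n, c["cy"]+c["fy"]*th*p[:,1]/n]
X0=np.array([.5484,-.0113]);YAW=.3835
def S(x,y,z):
    c,s=np.cos(YAW),np.sin(YAW); return np.array([X0[0]+c*x-s*y,X0[1]+s*x+c*y,z])
def toS(p):
    c,s=np.cos(YAW),np.sin(YAW); d=np.asarray(p)[:2]-X0; return np.array([c*d[0]+s*d[1],-s*d[0]+c*d[1]])
E
python3 - <<'E'
from h import *
st=robot.read_state();c=robot.read_camera("wrist")
P=[S(-.081,.140,.1),S(-.081,.10,.1),S(-.045,.140,.09),S(-.045,.1,.09),S(.109,.14,.058),S(.075,.14,.065),S(-.105,.148,.03),S(.105,.148,.03),st["tool_pos"]-[0,0,.025]]
print(wproj(c,st,np.array(P)).round(0)); print(toS(st["tool_pos"]), st["tool_pos"])
E
```

```text
[[293. 210.]
 [295. 269.]
 [351. 205.]
 [349. 262.]
 [524. 194.]
 [497. 196.]
 [271. 175.]
 [505. 178.]
 [322. 247.]]
[-0.06362655  0.12059494] [0.44427241 0.07672796 0.13582251]
```

```bash
python3 - <<'E'
from h import *
st=robot.read_state();c=robot.read_camera("wrist");im=c["image"][:,:,::-1].copy()
P=[S(-.081,.140,.1),S(-.081,.10,.1),S(-.045,.140,.09),S(-.045,.1,.09),S(.109,.14,.058),S(.075,.14,.065),S(-.105,.148,.03),S(.105,.148,.03),st["tool_pos"]-[0,0,.025]]
for p in wproj(c,st,np.array(P)): cv2.circle(im,tuple(int(round(v)) for v in p),2,(0,0,255),-1)
cv2.imwrite("pics/w2.png",cv2.resize(im[140:320,220:560],None,fx=2,fy=2)); print(st["tool_pos"],st["force"],st["t"])
E
```

```text
[0.4458645  0.07658889 0.13769597] [ 0.20054284  0.00284914 -0.27971886] 2.15
```

View pics/w2.png

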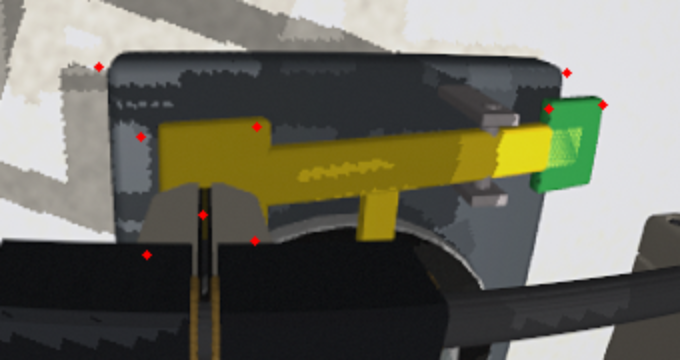

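Call:
drive_tool:
  increments:
    - [1, 0.04, 0.1, -0.4, 0, 0, 0]
    - [1, 0.04, 0.1, -0.8, 0, 0, 0]
    - [1, 0.04, 0.1, -1.2, 0, 0, 0]
    - [1, 0.04, 0.1, -1.5, 0, 0, 0]
    - [1, 0.04, 0.1, -1.8, 0, 0, 0]
    - [1, 0.04, 0.1, -2.0, 0, 0, 0]
    - [1, 0.04, 0.1, -2.1, 0, 0, 0]
    - [1, 0.04, 0.1, -2.1, 0, 0, 0]
    - [1, 0.04, 0.1, -2.1, 0, 0, 0]

```text
t: 2.95
tool_pos: [0.4459, 0.0782, 0.0832]
orientation: [-1.759, -2.602, 0.001]
force: [0.1, -0.2, 0.6]
opening: 0.0001
```

Call:
drive_tool:
  increments:
    - [1, 0, 0, -0.04, 0, 0, 0]
    - [1, 0, 0, -0.08, 0, 0, 0]
    - [1, 0, 0, -0.08, 0, 0, 0]
    - [1, 0, 0, -0.08, 0, 0, 0]

```text
t: 3.28
tool_pos: [0.4463, 0.0783, 0.0818]
orientation: [-1.759, -2.603, 0.0]
force: [-1.9, 0.5, 4.3]
opening: 0.0005
```

Call:
drive_tool:
  increments:
    - [1, 0, 0, -0.04, 0, 0, 0]
    - [1, 0, 0, -0.08, 0, 0, 0]
    - [1, 0, 0, -0.08, 0, 0, 0]
    - [1, 0, 0, -0.08, 0, 0, 0]

```text
t: 3.62
tool_pos: [0.4465, 0.0783, 0.0805]
orientation: [-1.759, -2.603, -0.0]
force: [-6.4, 0.2, 11.3]
opening: 0.0005
```

Call:
drive_tool:
  increments:
    - [1, 0, 0, 1.5, 0, 0, 0]
    - [1, 0, 0, 3, 0, 0, 0]
    - [1, 0, 0, 4.5, 0, 0, 0]
    - [1, 0, 0, 6, 0, 0, 0]
    - [1, 0, 0, 7.6, 0, 0, 0]
    - [1, 0, 0, 7.6, 0, 0, 0]

```text
t: 4.12
tool_pos: [0.4498, 0.0785, 0.2786]
orientation: [1.753, 2.594, 0.012]
force: [0.6, -0.4, 0.8]
opening: 0.0007
```

```bash
python3 - <<'E'
from h import *
a=robot.read_camera("side")["image"][150:290,260:460,::-1]; cv2.imwrite("pics/s2.png",cv2.resize(a,None,fx=4,fy=4))
st=robot.read_state();c=robot.read_camera("wrist");im=c["image"][:,:,::-1].copy();cv2.imwrite("pics/w3.png",im);print(st["tool_pos"],st["force"],st["t"])
E
```

```text
[0.44898305 0.07837602 0.27487417] [ 0.05849956 -0.90441162 -0.63845432] 4.1667
```

View pics/s2.png

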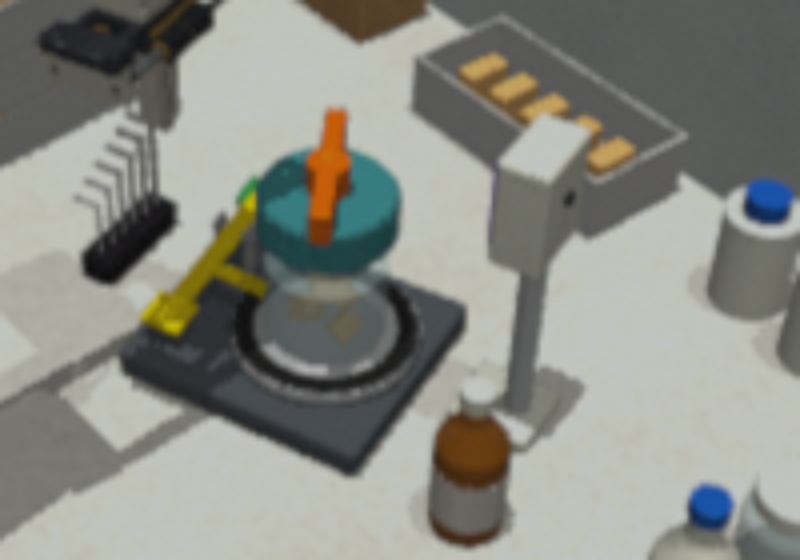

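View pics/w3.png

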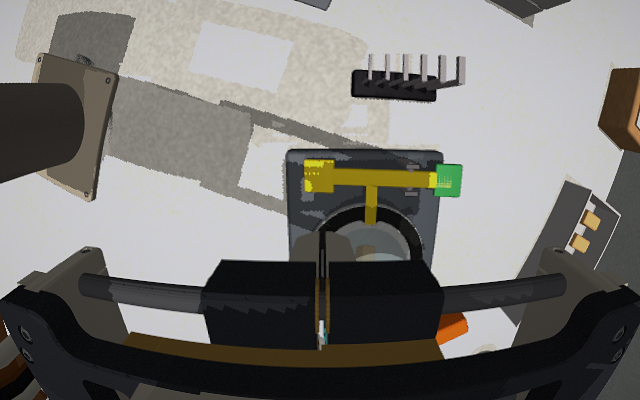

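The side view shows the toe pad down at (170,315), where it was (170,275) before, so the brake is locked. Next I'll move to the clockwise side of the bar's far end.

Call:
drive_tool:
  increments:
    - [1, 1.6, -0.7, 0, 0, 0, 0]
    - [1, 3, -1.4, 0, 0, 0, 0]
    - [1, 4.5, -2.1, 0, 0, 0, 0]
    - [1, 6, -2.7, 0, 0, 0, 0]
    - [1, 6.63, -2.97, 0, 0, 0, 0]
    - [1, 6.63, -2.97, 0, 0, 0, 0]
    - [1, 6.63, -2.97, -0.7, 0, 0, 0]
    - [1, 6.63, -2.97, -1.4, 0, 0, 0]
    - [1, 6.63, -2.97, -1.4, 0, 0, 0]

```text
t: 4.97
tool_pos: [0.609, 0.0044, 0.2285]
orientation: [-1.755, -2.596, 0.007]
force: [-0.3, -0.8, -1.0]
opening: 0.0004
```

```bash
python3 - <<'E'
from h import *
a=robot.read_camera("side")["image"][130:270,260:460,::-1]; cv2.imwrite("pics/s3.png",cv2.resize(a,None,fx=4,fy=4))
st=robot.read_state();print(st["tool_pos"],st["force"],st["t"],toS(st["tool_pos"]))
def path(r,gap,psi,sgn):  # sgn -1: finger on CW side
    u=np.array([np.cos(psi),np.sin(psi)]);n=sgn*np.array([-u[1],u[0]])
    off=.009+.0175*abs(u[1])+.0075*abs(u[0])+gap
    return S(*(r*u+off*n),0)[:2]
cmd=np.array([.446+6.63*.025,.0785-2.97*.025])
for d in range(20,131,10):
    p=path(.055,0,np.radians(d),-1); print(d,p.round(4),((p-cmd)/.025).round(2))
E
```

```text
[0.609548   0.00444476 0.23060893] [ 0.26618015 -0.38475099  0.02218653] 5.0167 [ 0.06259745 -0.00827859]
20 [0.604  0.0091] [-0.31  0.19]
30 [0.6014 0.0171] [-0.41  0.51]
40 [0.5972 0.025 ] [-0.58  0.83]
50 [0.5913 0.0326] [-0.82  1.13]
60 [0.5837 0.0393] [-1.12  1.4 ]
70 [0.5745 0.0446] [-1.49  1.62]
80 [0.5639 0.0482] [-1.91  1.76]
90 [0.5524 0.0496] [-2.37  1.81]
100 [0.5426 0.0499] [-2.76  1.83]
110 [0.5324 0.0483] [-3.17  1.76]
120 [0.5223 0.0446] [-3.58  1.61]
130 [0.5126 0.0386] [-3.96  1.37]
```

View pics/s3.png

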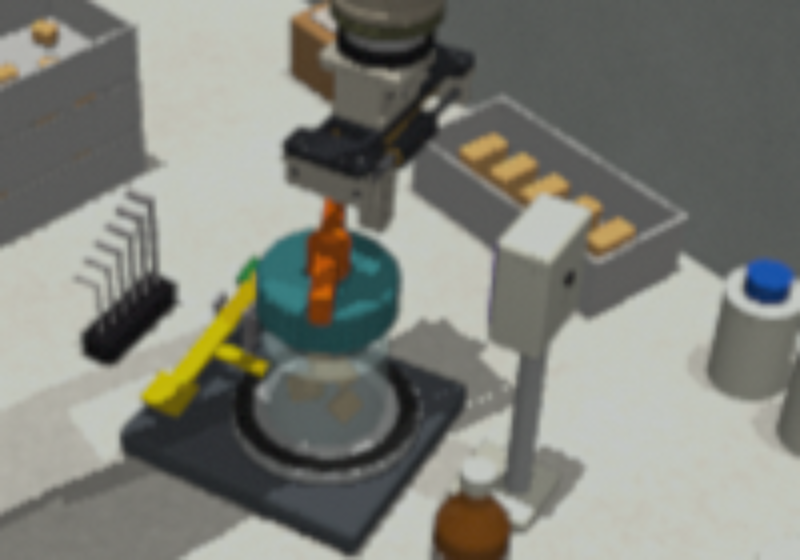

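The closed fingers sit beside the bar's far end at (375,215), on its clockwise side. I'll push the bar anticlockwise.

Call:
drive_tool:
  increments:
    - [1, -0.31, 0.19, 0, 0, 0, 0]
    - [1, -0.41, 0.51, 0, 0, 0, 0]
    - [1, -0.5, 0.67, 0, 0, 0, 0]
    - [1, -0.58, 0.83, 0, 0, 0, 0]
    - [1, -0.7, 0.98, 0, 0, 0, 0]
    - [1, -0.82, 1.13, 0, 0, 0, 0]
    - [1, -0.82, 1.13, 0, 0, 0, 0]

```text
t: 5.6
tool_pos: [0.5913, 0.0334, 0.2352]
orientation: [-1.758, -2.603, -0.002]
force: [-0.9, -0.5, 0.4]
opening: 0.0004
```

```bash
python3 - <<'E'
from h import *
a=robot.read_camera("side")["image"][130:270,260:460,::-1]; cv2.imwrite("pics/s4.png",cv2.resize(a,None,fx=4,fy=4))
st=robot.read_state();print(st["tool_pos"],st["force"],st["t"],toS(st["tool_pos"]))
E
```

```text
[0.59137587 0.03313187 0.23493195] [-0.3915573   0.58224154  0.18099529] 5.65 [0.05647914 0.02512416]
```

View pics/s4.png

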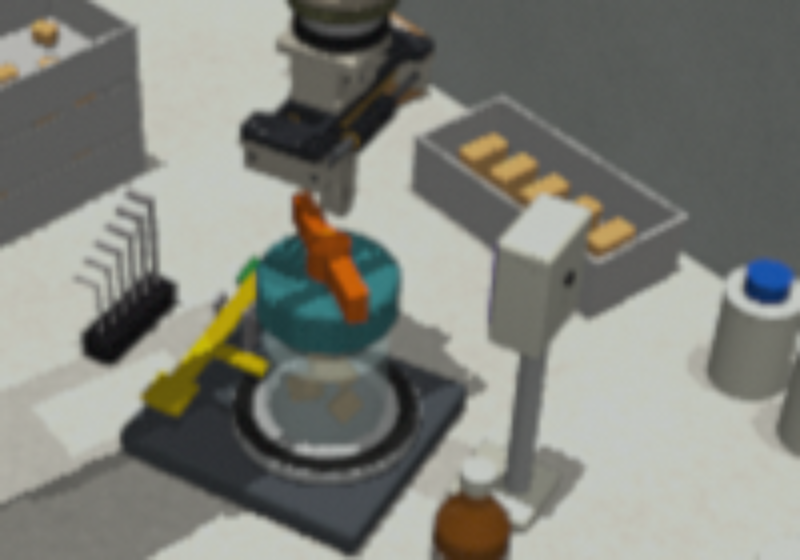

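Call:
drive_tool:
  increments:
    - [1, -0.15, 0.14, -0.2, 0, 0, 0]
    - [1, -0.3, 0.27, -0.2, 0, 0, 0]
    - [1, -0.48, 0.38, -0.2, 0, 0, 0]
    - [1, -0.67, 0.49, -0.2, 0, 0, 0]
    - [1, -0.67, 0.49, -0.2, 0, 0, 0]

```text
t: 6.07
tool_pos: [0.574, 0.0452, 0.2296]
orientation: [-1.758, -2.602, -0.0]
force: [0.3, 0.2, -0.4]
opening: 0.0009
```

```bash
cat > look.py <<'E'
from h import *
import sys
n=sys.argv[1]
a=robot.read_camera("side")["image"][130:270,260:460,::-1]
b=robot.read_camera("top")["image"][120:250,230:430,::-1]
cv2.imwrite(f"pics/{n}.png",np.hstack([cv2.resize(a[:130],(400,260),interpolation=cv2.INTER_CUBIC),cv2.resize(b,(400,260),interpolation=cv2.INTER_CUBIC)]))
st=robot.read_state();print(st["tool_pos"].round(4),st["force"].round(2),st["t"],toS(st["tool_pos"]).round(4))
E
python3 look.py s5
```

```text
[0.5744 0.0449 0.2295] [0.22 1.32 0.06] 6.1667 [0.0451 0.0424]
```

View pics/s5.png

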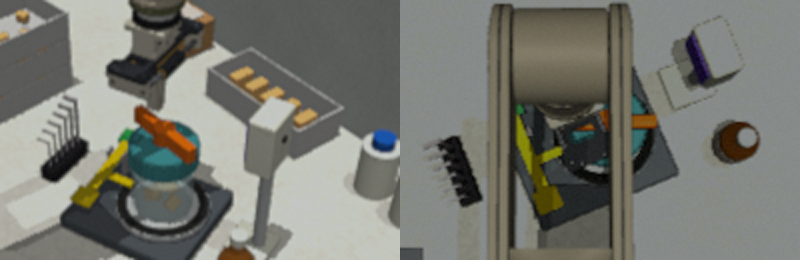

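Call:
drive_tool:
  increments:
    - [1, -0.21, 0.07, 0, 0, 0, 0]
    - [1, -0.42, 0.14, 0, 0, 0, 0]
    - [1, -0.65, 0.17, 0, 0, 0, 0]
    - [1, -0.88, 0.19, 0, 0, 0, 0]

```text
t: 6.5
tool_pos: [0.5541, 0.0488, 0.2309]
orientation: [1.758, 2.599, 0.003]
force: [6.7, -2.5, 3.6]
opening: 0.0004
```

```bash
python3 look.py s6
```

```text
[0.5529 0.0492 0.2306] [1.   0.51 3.99] 6.6 [0.0269 0.0544]
```

View pics/s6.png

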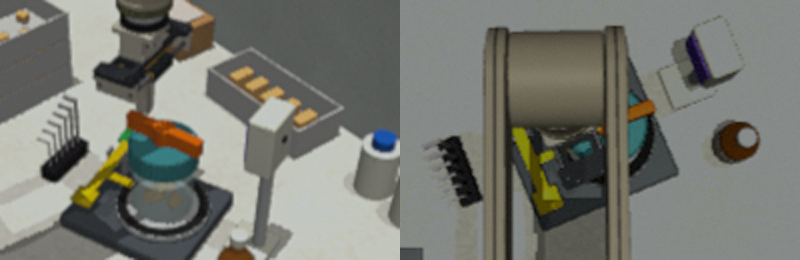

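Call:
drive_tool:
  increments:
    - [1, -0.2, 0.01, 0.1, 0, 0, 0]
    - [1, -0.39, 0.02, 0.1, 0, 0, 0]
    - [1, -0.39, 0.02, 0.1, 0, 0, 0]

```text
t: 6.85
tool_pos: [0.5433, 0.0498, 0.233]
orientation: [1.759, 2.602, 0.001]
force: [0.1, -1.0, 4.6]
opening: 0.0002
```

```bash
python3 look.py s7
```

```text
[0.5434 0.0498 0.2327] [1.72 0.56 5.45] 6.95 [0.0182 0.0586]
```

View pics/s7.png

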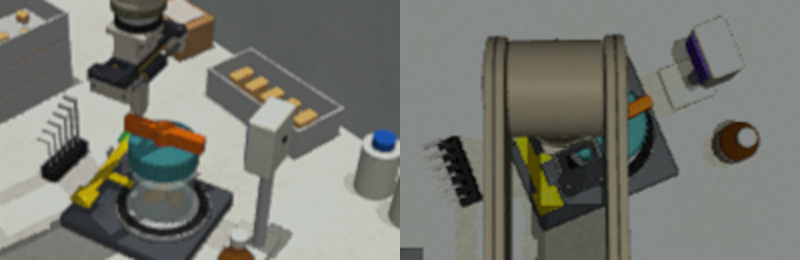

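```bash
python3 - <<'E'
from h import *
s=robot.read_camera("side")["image"][160:230,300:400,::-1]; o=cv2.imread("pics/side0.png")[160:230,300:400]
cv2.imwrite("pics/s8.png",np.hstack([cv2.resize(o,(400,280),interpolation=cv2.INTER_CUBIC),cv2.resize(s,(400,280),interpolation=cv2.INTER_CUBIC)]))
w=robot.read_camera("wrist")["image"][:,:,::-1]; cv2.imwrite("pics/w8.png",w)
st=robot.read_state();print(st["wrist_torque"],st["force"])
E
```

```text
[-0.05682619 -0.02926325  0.02843813] [-0.12629262  0.01588459  6.02279397]
```

View pics/s8.png

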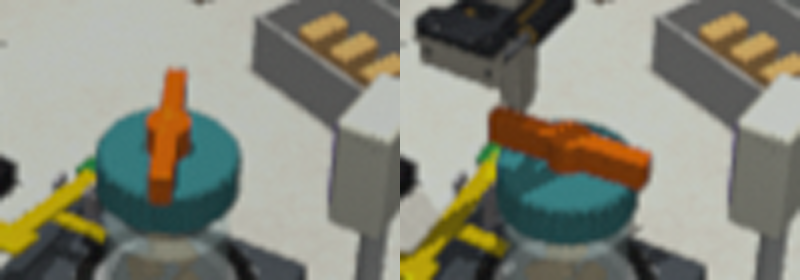

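View pics/w8.png

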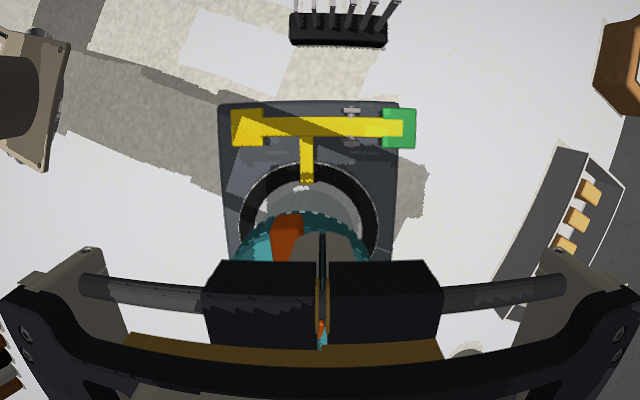

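```bash
python3 - <<'E'
from h import *
c=robot.read_camera("side")
for z in (.228,.222,.215,.209):print(z,(proj(c,S(0,0,z)[None])-[300,160])*4)
for th in (80,90,100,110):
  u=np.array([np.cos(np.radians(th)),np.sin(np.radians(th))])*.07
  print(th,(proj(c,np.array([S(*u,.215),S(*-u,.215)]))-[300,160])*4)
print(robot.read_state()["force"])
E
```

```text
0.228 [[168.34233771 116.66536954]]
0.222 [[168.21308346 122.63350706]]
0.215 [[168.06325527 129.55161819]]
0.209 [[167.93565342 135.44345845]]
80 [[102.21237927  94.24854439]
 [237.6639698  166.86500429]]
90 [[ 93.20303446 101.66239847]
 [246.30763724 158.70160915]]
100 [[ 86.32784777 109.99678403]
 [252.43167338 149.73638847]]
110 [[ 81.82523839 119.02721407]
 [255.88837271 140.26971053]]
[1.3860404  0.54397528 5.9316444 ]
```

Call:
drive_tool:
  increments:
    - [1, 0.3, 0.12, 0, 0, 0, 0]
    - [1, 0.3, 0.12, 1.1, 0, 0, 0]
    - [1, 0.3, 0.12, 1.1, 0, 0, 0]
    - [1, -0.8, -0.6, 1.1, 0, 0, 0]
    - [1, -2.05, -1.45, 1.1, 0, 0, 0]
    - [1, -2.05, -1.45, 1.1, 0, 0, 0]

```text
t: 7.6
tool_pos: [0.4874, 0.0117, 0.2572]
orientation: [-1.758, -2.598, 0.007]
force: [-0.5, 0.8, -0.5]
opening: 0.0006
```

```bash
python3 look.py s9;python3 - <<'E'
from h import *
s=robot.read_camera("side")["image"][160:230,300:400,::-1]
w=robot.read_camera("wrist")["image"][:,:,::-1]
cv2.imwrite("pics/s10.png",np.hstack([cv2.resize(s,(400,280),interpolation=cv2.INTER_CUBIC),cv2.resize(w,(400,280))]))
E
```

```text
[0.4912 0.0131 0.2589] [ 1.27 -0.29  0.27] 7.7 [-0.0439  0.0441]
```

View pics/s10.png

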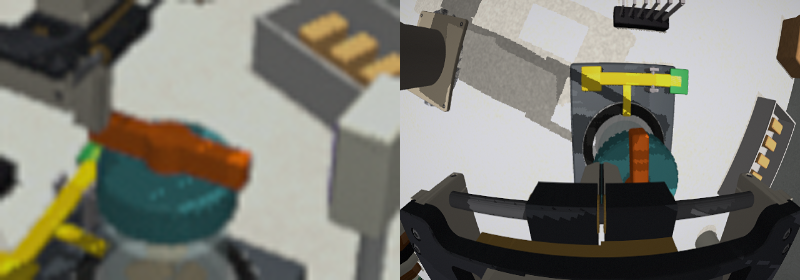

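View pics/s9.png

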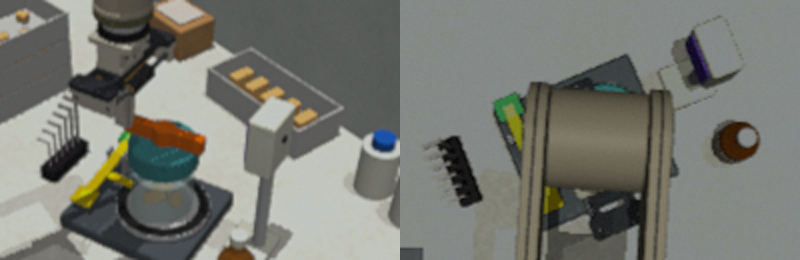

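```bash
cat >> h.py <<'E'
def path(r,gap,psi,sgn):
    u=np.array([np.cos(psi),np.sin(psi)]);n=sgn*np.array([-u[1],u[0]])
    off=.009+.0175*abs(u[1])+.0075*abs(u[0])+gap
    return S(*(r*u+off*n),0)[:2]
E
python3 - <<'E'
from h import *
cmd=np.array([.5426-2.05*.025,.0499-1.45*.025]); print(cmd)
for d in range(100,-51,-10):
    p=path(.055,0,np.radians(d),1); print(d,p.round(4),((p-cmd)/.025).round(2),toS(p).round(3))
E
```

```text
[0.49135 0.01365]
100 [0.4959 0.0208] [0.18 0.29] [-0.037  0.049]
90 [0.5032 0.0298] [0.48 0.65] [-0.027  0.055]
80 [0.5101 0.0368] [0.75 0.93] [-0.018  0.059]
70 [0.5185 0.0427] [1.09 1.16] [-0.008  0.061]
60 [0.5284 0.0471] [1.48 1.34] [0.003 0.062]
50 [0.5395 0.0494] [1.93 1.43] [0.014 0.06 ]
40 [0.5513 0.0495] [2.4  1.43] [0.025 0.055]
30 [0.5632 0.047 ] [2.87 1.33] [0.036 0.048]
20 [0.5746 0.0419] [3.33 1.13] [0.044 0.04 ]
10 [0.5848 0.0343] [3.74 0.83] [0.051 0.029]
0 [0.5932 0.0246] [4.08 0.44] [0.055 0.017]
-10 [0.5982 0.0191] [4.27 0.22] [0.058 0.01 ]
-20 [0.6026 0.0126] [ 4.45 -0.04] [0.059 0.002]
-30 [0.6062 0.005 ] [ 4.6  -0.34] [ 0.06  -0.007]
-40 [ 0.6087 -0.0036] [ 4.7  -0.69] [ 0.059 -0.015]
-50 [ 0.6097 -0.0131] [ 4.74 -1.07] [ 0.056 -0.025]
```

Descend and push clockwise to about 40°.

Call:
drive_tool:
  increments:
    - [1, 0, 0, -0.8, 0, 0, 0]
    - [1, 0, 0, -1.52, 0, 0, 0]
    - [1, 0, 0, -1.52, 0, 0, 0]
    - [1, 0.18, 0.29, -1.52, 0, 0, 0]
    - [1, 0.48, 0.65, -1.52, 0, 0, 0]
    - [1, 0.6, 0.8, -1.52, 0, 0, 0]
    - [1, 0.75, 0.93, -1.52, 0, 0, 0]
    - [1, 0.92, 1.05, -1.52, 0, 0, 0]
    - [1, 1.09, 1.16, -1.52, 0, 0, 0]
    - [1, 1.28, 1.26, -1.55, 0, 0, 0]
    - [1, 1.48, 1.34, -1.55, 0, 0, 0]
    - [1, 1.7, 1.39, -1.55, 0, 0, 0]
    - [1, 1.93, 1.43, -1.55, 0, 0, 0]
    - [1, 1.93, 1.43, -1.55, 0, 0, 0]

```text
t: 8.97
tool_pos: [0.5414, 0.0496, 0.2209]
orientation: [1.759, 2.602, 0.002]
force: [0.8, -1.2, 0.8]
opening: 0.0006
```

```bash
cat > look2.py <<'E'
from h import *
import sys
st=robot.read_state();print(st["tool_pos"].round(4),st["force"].round(2),st["t"],toS(st["tool_pos"]).round(4))
s=robot.read_camera("side")["image"][160:260,290:390,::-1]
w=robot.read_camera("wrist")["image"][:,:,::-1]
cv2.imwrite(f"pics/{sys.argv[1]}.png",np.hstack([cv2.resize(s,(400,400),interpolation=cv2.INTER_CUBIC),cv2.resize(w[:, :400],(400,400))]))
print(robot.read_state()["force"].round(2))
E
python3 look2.py s11
```

```text
[0.5414 0.0496 0.2209] [ 0.78 -1.24  0.83] 8.9667 [0.0163 0.0591]
[-0.77  0.21 -1.04]
```

View pics/s11.png

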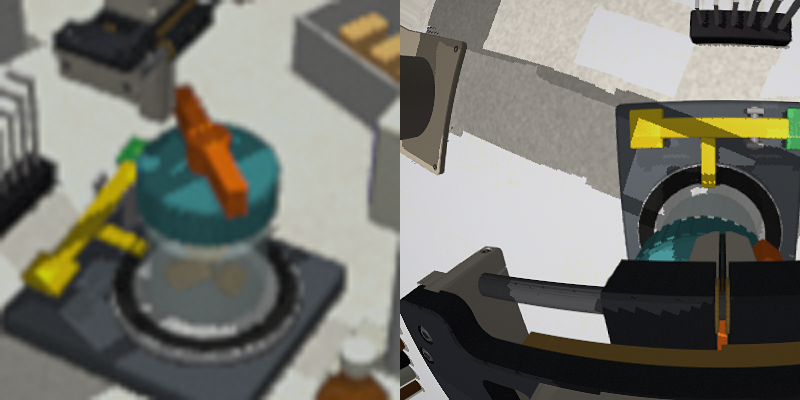

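Call:
drive_tool:
  increments:
    - [1, 0.24, 0, 0, 0, 0, 0]
    - [1, 0.47, 0, -0.05, 0, 0, 0]
    - [1, 0.7, -0.05, -0.05, 0, 0, 0]
    - [1, 0.94, -0.1, -0.05, 0, 0, 0]
    - [1, 1.17, -0.2, -0.08, 0, 0, 0]
    - [1, 1.4, -0.3, -0.1, 0, 0, 0]
    - [1, 1.6, -0.45, -0.1, 0, 0, 0]
    - [1, 1.6, -0.45, -0.1, 0, 0, 0]

```text
t: 9.73
tool_pos: [0.5814, 0.0371, 0.2183]
orientation: [1.76, 2.601, 0.0]
force: [0.1, 1.1, -0.3]
opening: 0.0004
```

```bash
python3 look2.py s12
```

```text
[0.5814 0.0371 0.2183] [ 0.13  1.11 -0.27] 9.7333 [0.0487 0.0326]
[-0.95 -0.54  0.4 ]
```

View pics/s12.png

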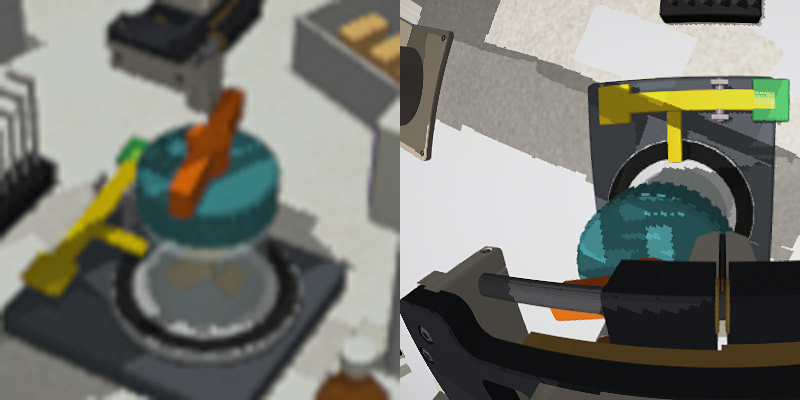

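Call:
drive_tool:
  increments:
    - [1, 0.21, -0.15, 0, 0, 0, 0]
    - [1, 0.38, -0.34, 0, 0, 0, 0]
    - [1, 0.55, -0.54, 0, 0, 0, 0]
    - [1, 0.55, -0.54, 0, 0, 0, 0]

```text
t: 10.17
tool_pos: [0.5947, 0.0234, 0.2183]
orientation: [1.76, 2.602, -0.0]
force: [0.6, -0.5, 0.7]
opening: 0.0007
```

Call:
drive_tool:
  increments:
    - [1, 0.06, -0.1, 0, 0, 0, 0]
    - [1, 0.12, -0.2, 0, 0, 0, 0]
    - [1, 0.12, -0.2, 0, 0, 0, 0]

```text
t: 10.42
tool_pos: [0.5971, 0.019, 0.2183]
orientation: [1.76, 2.602, -0.0]
force: [-0.6, 1.0, 0.5]
opening: 0.0006
```

Call:
drive_tool:
  increments:
    - [1, 0.1, -0.12, 0, 0, 0, 0]
    - [1, 0.17, -0.2, 0, 0, 0, 0]
    - [1, 0.17, -0.2, 0, 0, 0, 0]

```text
t: 10.67
tool_pos: [0.6015, 0.0141, 0.2184]
orientation: [1.759, 2.602, -0.0]
force: [-0.2, 1.3, -0.3]
opening: 0.0005
```

```bash
python3 look2.py s13
```

```text
[0.6015 0.0141 0.2184] [-0.21  1.3  -0.25] 10.6667 [0.0588 0.0036]
[-0.13  0.94  0.18]
```

View pics/s13.png

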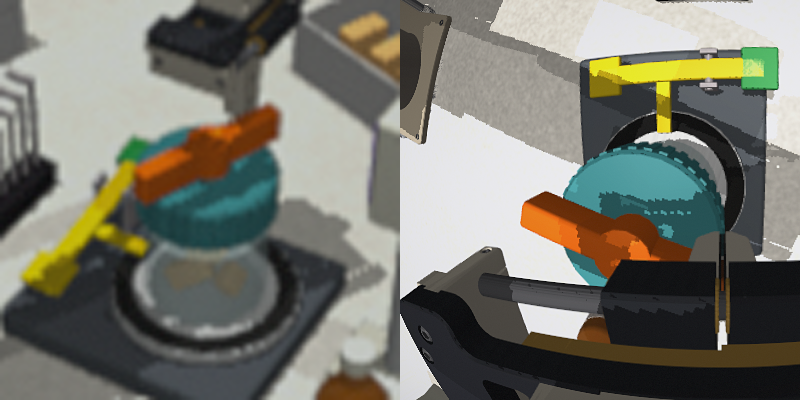

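Call:
drive_tool:
  increments:
    - [1, 0.08, -0.12, 0, 0, 0, 0]
    - [1, 0.16, -0.23, 0, 0, 0, 0]
    - [1, 0.16, -0.23, 0, 0, 0, 0]

```text
t: 11.02
tool_pos: [0.6052, 0.0087, 0.2183]
orientation: [-1.759, -2.602, -0.0]
force: [-1.6, 3.2, 0.4]
opening: 0.0007
```

Call:
drive_tool:
  increments:
    - [1, 0.04, -0.08, 0, 0, 0, 0]
    - [1, 0.07, -0.15, 0, 0, 0, 0]
    - [1, 0.07, -0.15, 0, 0, 0, 0]

```text
t: 11.27
tool_pos: [0.6066, 0.0055, 0.2181]
orientation: [-1.758, -2.602, -0.001]
force: [-3.3, 6.4, -0.2]
opening: 0.0005
```

Call:
drive_tool:
  increments:
    - [1, 0.03, -0.08, 0, 0, 0, 0]
    - [1, 0.05, -0.15, 0, 0, 0, 0]
    - [1, 0.05, -0.15, 0, 0, 0, 0]

```text
t: 11.52
tool_pos: [0.6079, 0.0019, 0.2181]
orientation: [-1.758, -2.602, -0.001]
force: [-2.9, 3.9, -0.0]
opening: 0.0004
```

```bash
python3 look2.py s14
```

```text
[0.6079 0.0019 0.2181] [-2.95  3.9  -0.04] 11.5167 [ 0.0601 -0.01  ]
[-3.02  4.37 -0.4 ]
```

View pics/s14.png

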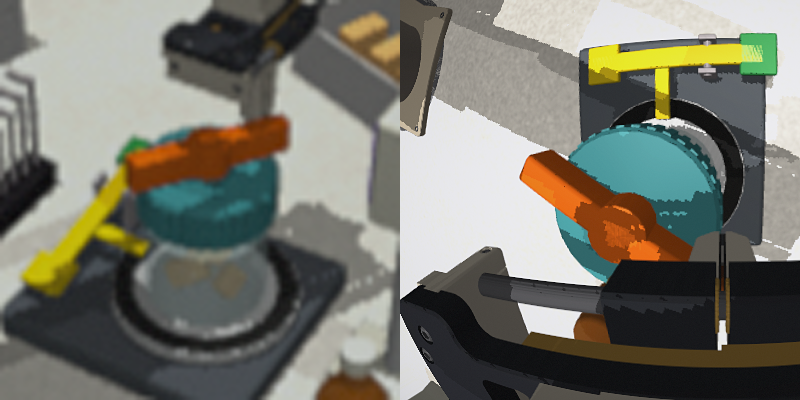

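```bash
python3 - <<'E'
from h import *
s=robot.read_camera("side")["image"][:,:,::-1]; cv2.imwrite("pics/side14.png",s); o=cv2.imread("pics/side0.png")
k=lambda a:cv2.resize(a[175:245,308:375],(402,420),interpolation=cv2.INTER_CUBIC)
cv2.imwrite("pics/s15.png",np.hstack([k(o),k(s)])[:, :800])
# vertical shift of the lid's lower skirt by template/NCC on teal mask columns
for n,im in (("0",o),("14",s)):
    hsv=cv2.cvtColor(np.ascontiguousarray(im),cv2.COLOR_BGR2HSV); m=((hsv[...,0]>80)&(hsv[...,0]<100)&(hsv[...,1]>110))[170:240,315:370]
    r=np.where(m.any(1))[0]+170; c=np.where(m.sum(0)>2)[0]+315; print(n,r.min(),r.max(),c.min(),c.max(),[np.where(m[:,i-315])[0][[0,-1]]+170 for i in (330,336,342,348,354)])
E
```

```text
0 188 217 324 358 [array([190, 213]), array([199, 216]), array([212, 217]), array([189, 216]), array([192, 213])]
14 193 221 325 358 [array([207, 218]), array([206, 220]), array([206, 221]), array([202, 220]), array([200, 218])]
```

View pics/s15.png

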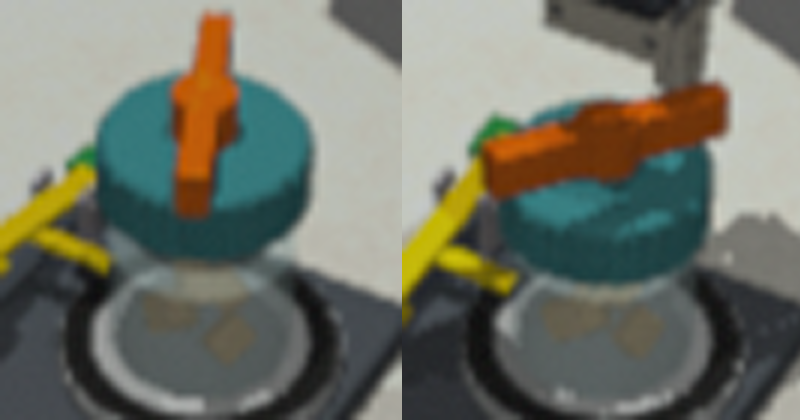

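```bash
python3 - <<'E'
from h import *
def prof(f):
    im=cv2.imread(f).astype(float); t=im[...,1]*.5+im[...,0]*.5-im[...,2]; return t
o=prof("pics/side0.png");n=prof("pics/side14.png")
for nm,t in(("o",o),("n",n)):
    e=[]
    for u in range(330,354):
        c=t[205:235,u]; i=np.argmax(c[:12]>-99); th=25
        j=np.where(c>th)[0].max(); e.append(205+j+(c[j]-th)/(c[j]-c[j+1]))
    print(nm,np.round(e,1))
    if nm=="o": eo=np.array(e)
print(np.array(e)-eo,np.median(np.array(e)-eo))
print(o[205:230,342].round(0)); print(n[205:230,342].round(0))
c=robot.read_camera("side")
for d in (0,.013,.019): print(proj(c,np.array([S(0,0,.17-d),S(-.04,-.04,.17-d)])))
E
```

```text
o [214.3 215.1 215.5 216.  216.5 216.6 216.9 217.1 217.  217.1 217.2 217.3
 217.3 217.5 217.4 217.2 217.3 217.  216.6 216.6 216.2 215.3 214.8 214.2]
n [219.2 219.5 219.6 220.4 220.5 220.6 221.1 221.1 221.2 221.3 221.4 221.2
 221.3 221.6 221.5 221.3 221.2 221.1 221.  220.6 220.3 220.  219.7 219. ]
[4.87439614 4.33982684 4.12593703 4.33931034 3.96666667 4.0122807
 4.22844828 4.02445652 4.17307692 4.27333333 4.19496021 3.91637931
 4.04761905 4.10174881 4.10657895 4.0826087  3.93108974 4.09090909
 4.36363636 4.         4.04923077 4.68181818 4.93274854 4.80769231] 4.11625798942633
[-79. -70. -62. -52. -49. -33.   6.  34.  36.  36.  34.  36.  31.  10.
  -7.  -8.  -8.  -7.  -9. -10.  -4.   6.   7.   7.   4.]
[ 1. 48. 60. 59. 50. 44. 44. 42. 45. 42. 38. 36. 37. 37. 36. 36. 32. 12.
 -3. -9. -8. -6. -4. -6. -2.]
[[341.78106963 203.22689496]
 [346.43312169 214.51081834]]
[[341.71514359 206.27093955]
 [346.33509289 217.58019511]]
[[341.68499303 207.66310034]
 [346.29027369 218.98352737]]
```

Call:
drive_tool:
  increments:
    - [1, 0.03, -0.1, 0, 0, 0, 0]
    - [1, 0.06, -0.2, 0, 0, 0, 0]
    - [1, 0.06, -0.2, 0, 0, 0, 0]

```text
t: 11.97
tool_pos: [0.6095, -0.0033, 0.2181]
orientation: [-1.758, -2.602, -0.001]
force: [-1.1, 4.7, -1.0]
opening: 0.0008
```

```bash
python3 - <<'E'
from h import *
s=robot.read_camera("side")["image"][:,:,::-1]; cv2.imwrite("pics/side16.png",s); o=cv2.imread("pics/side14.png")
k=lambda a:cv2.resize(a[175:245,308:375],(402,420),interpolation=cv2.INTER_CUBIC)
cv2.imwrite("pics/s16.png",np.hstack([k(o),k(s)])[:, :800])
def prof(f):
    im=cv2.imread(f).astype(float); return im[...,1]*.5+im[...,0]*.5-im[...,2]
for f in("side0","side14","side16"):
    t=prof(f"pics/{f}.png");e=[]
    for u in range(330,354):
        c=t[205:235,u]; th=18
        j=np.where(c>th)[0].max(); e.append(205+j+(c[j]-th)/(c[j]-c[j+1]))
    print(f,np.mean(e))
# dropped state from s8 crop
im=cv2.imread("pics/s8.png");t=cv2.resize(im[:,400:],(100,70),interpolation=cv2.INTER_AREA).astype(float);t=t[...,1]*.5+t[...,0]*.5-t[...,2];e=[]
for u in range(330,354):
    c=t[45:70,u-300];j=np.where(c[:20]>18)[0].max(); e.append(205+j+(c[j]-18)/(c[j]-c[j+1]))
print(np.mean(e))
st=robot.read_state();print(st["force"],st["tool_pos"],st["t"])
E
```

```text
side0 216.8681508222077
side14 221.1854609715067
side16 221.17065639677617
219.96048959595842
[-1.57601662  4.73809465 -1.49574844] [ 0.60961481 -0.00337298  0.21813793] 12.0167
```

View pics/s16.png

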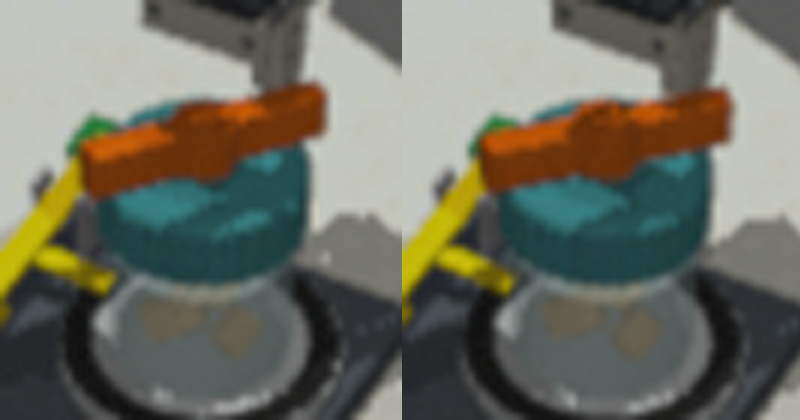

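```bash
python3 - <<'E'
from h import *
def jar(full): return full[222:240,325:357]
a=[cv2.imread("pics/side0.png")]
out=[jar(a[0])]
for f in ("s12","s13","s14"):
    t=cv2.resize(cv2.imread(f"pics/{f}.png")[:,:400],(100,100),interpolation=cv2.INTER_AREA); out.append(t[62:80,35:67])
out.append(jar(cv2.imread("pics/side14.png")));out.append(jar(cv2.imread("pics/side16.png")))
k=[cv2.convertScaleAbs(cv2.resize(o,(384,190),interpolation=cv2.INTER_CUBIC),alpha=1.6,beta=-60) for o in out]
cv2.imwrite("pics/j.png",np.vstack([np.hstack(k[i:i+2]) for i in (0,2,4)]))
E
```

```text
(no output)
```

View pics/j.png

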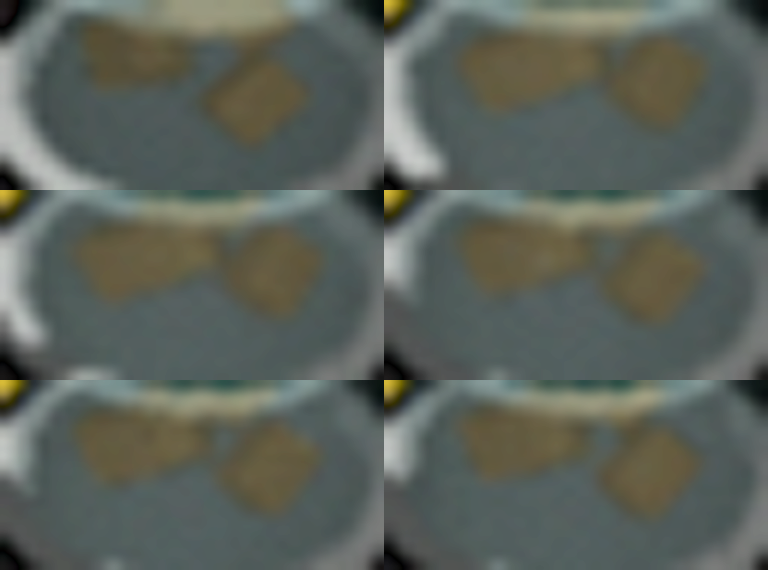

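The jar contents rotated clockwise together with the lid over the last two pushes, and the drop measures about 18.4 mm. The lid is therefore against its home stop and the brake was slipping. I'll back off and go to the heel.

Call:
drive_tool:
  increments:
    - [1, 0.15, 0.46, 0, 0, 0, 0]
    - [1, 0.15, 0.46, 0, 0, 0, 0]
    - [1, 0.15, 0.46, 1.1, 0, 0, 0]
    - [1, 0.15, 0.46, 2.1, 0, 0, 0]
    - [1, -0.1, 1.8, 2.1, 0, 0, 0]
    - [1, -0.4, 3.3, 2.1, 0, 0, 0]
    - [1, -0.7, 4.8, 2.1, 0, 0, 0]
    - [1, -0.83, 5.58, 2.1, 0, 0, 0]
    - [1, -0.83, 5.58, 2.1, 0, 0, 0]
    - [1, -0.83, 5.58, 0.6, 0, 0, 0]
    - [1, -0.83, 5.58, -0.9, 0, 0, 0]
    - [1, -0.83, 5.58, -2.4, 0, 0, 0]
    - [1, -0.83, 5.58, -3.6, 0, 0, 0]
    - [1, -0.83, 5.58, -4.1, 0, 0, 0]
    - [1, -0.83, 5.58, -4.1, 0, 0, 0]

```text
t: 13.27
tool_pos: [0.5866, 0.1346, 0.1119]
orientation: [-1.757, -2.599, 0.008]
force: [-1.1, -0.4, -0.4]
opening: 0.0006
```

```bash
python3 look2.py s17
```

```text
[0.5866 0.1346 0.1119] [-1.14 -0.4  -0.36] 13.2667 [0.09  0.121]
[-0.65 -0.28  0.69]
```

View pics/s17.png

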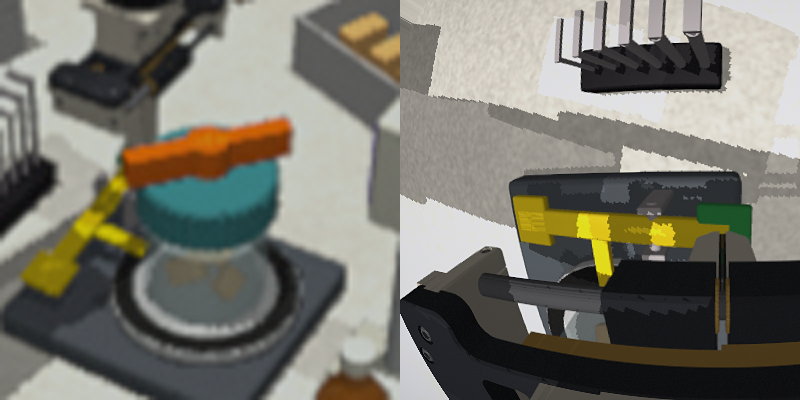

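Call:
drive_tool:
  increments:
    - [1, 0, 0, -0.25, 0, 0, 0]
    - [1, 0, 0, -0.45, 0, 0, 0]
    - [1, 0, 0, -0.55, 0, 0, 0]
    - [1, 0, 0, -0.6, 0, 0, 0]
    - [1, 0, 0, -0.6, 0, 0, 0]

```text
t: 13.78
tool_pos: [0.5907, 0.1359, 0.1029]
orientation: [1.757, 2.6, 0.004]
force: [1.8, 1.0, 3.0]
opening: 0.0002
```

Call:
drive_tool:
  increments:
    - [1, 0, 0, -0.06, 0, 0, 0]
    - [1, 0, 0, -0.12, 0, 0, 0]
    - [1, 0, 0, -0.18, 0, 0, 0]
    - [1, 0, 0, -0.18, 0, 0, 0]

```text
t: 14.12
tool_pos: [0.5913, 0.1361, 0.0988]
orientation: [1.757, 2.599, 0.006]
force: [2.6, 1.0, 4.8]
opening: 0.0003
```

Call:
drive_tool:
  increments:
    - [1, 0, 0, -0.06, 0, 0, 0]
    - [1, 0, 0, -0.12, 0, 0, 0]
    - [1, 0, 0, -0.18, 0, 0, 0]
    - [1, 0, 0, -0.18, 0, 0, 0]

```text
t: 14.45
tool_pos: [0.5915, 0.1362, 0.0946]
orientation: [1.757, 2.599, 0.007]
force: [3.6, 0.9, 6.5]
opening: 0.0006
```

Call:
drive_tool:
  increments:
    - [1, 0, 0, -0.05, 0, 0, 0]
    - [1, 0, 0, -0.1, 0, 0, 0]
    - [1, 0, 0, -0.1, 0, 0, 0]

```text
t: 14.7
tool_pos: [0.5915, 0.1362, 0.0922]
orientation: [1.757, 2.599, 0.007]
force: [4.1, 0.6, 6.9]
opening: 0.0007
```

Call:
drive_tool:
  increments:
    - [1, 0, 0, -0.05, 0, 0, 0]
    - [1, 0, 0, -0.1, 0, 0, 0]
    - [1, 0, 0, -0.15, 0, 0, 0]
    - [1, 0, 0, -0.15, 0, 0, 0]

```text
t: 15.03
tool_pos: [0.5913, 0.1361, 0.0882]
orientation: [1.757, 2.599, 0.006]
force: [2.4, 0.8, 7.0]
opening: 0.0002
```

Call:
drive_tool:
  increments:
    - [1, 0, 0, -0.05, 0, 0, 0]
    - [1, 0, 0, -0.1, 0, 0, 0]
    - [1, 0, 0, -0.1, 0, 0, 0]

```text
t: 15.28
tool_pos: [0.5914, 0.1361, 0.0871]
orientation: [1.757, 2.6, 0.006]
force: [-3.9, 0.3, 16.5]
opening: 0.0006
```

Call:
drive_tool:
  increments:
    - [1, 0, 0, 0.6, 0, 0, 0]
    - [1, 0, 0, 2, 0, 0, 0]
    - [1, 0, 0, 3.5, 0, 0, 0]
    - [1, 0, 0, 5, 0, 0, 0]
    - [1, 0, 0, 6.5, 0, 0, 0]
    - [1, -1, 1.5, 7.6, 0, 0, 0]
    - [1, -2.4, 3, 7.6, 0, 0, 0]
    - [1, -4, 4.5, 7.6, 0, 0, 0]
    - [1, -5.5, 6, 7.6, 0, 0, 0]
    - [1, -7, 7.5, 7.6, 0, 0, 0]
    - [1, -7, 9, 7.6, 0, 0, 0]
    - [1, -7, 9, 7.6, 0, 0, 0]
    - [1, -7, 9, 7.6, 0, 0, 0]

```text
t: 16.37
tool_pos: [0.4101, 0.366, 0.2738]
orientation: [-1.751, -2.606, -0.003]
force: [0.9, 0.2, -0.1]
opening: 0.0003
```

```bash
python3 - <<'E'
from h import *
s=robot.read_camera("side")["image"][:,:,::-1]; cv2.imwrite("pics/side18.png",s)
t=robot.read_camera("top")["image"][:,:,::-1]; cv2.imwrite("pics/top18.png",t)
cv2.imwrite("pics/e1.png",np.hstack([cv2.resize(s[150:280,270:470],(400,260),interpolation=cv2.INTER_CUBIC),cv2.resize(t[120:250,230:430],(400,260),interpolation=cv2.INTER_CUBIC)]))
def prof(f):
    im=cv2.imread(f).astype(float); return im[...,1]*.5+im[...,0]*.5-im[...,2]
for f in("side0","side16","side18"):
    q=prof(f"pics/{f}.png");e=[]
    for u in range(330,354):
        c=q[205:235,u]; th=18
        j=np.where(c>th)[0].max(); e.append(205+j+(c[j]-th)/(c[j]-c[j+1]))
    print(f,np.mean(e))
print(robot.read_state()["tool_pos"],robot.read_state()["force"])
E
```

```text
side0 216.8681508222077
side16 221.17065639677617
side18 221.13989057121978
[0.4128781  0.36204982 0.27339204] [ 0.31471847 -0.24813115  0.54192315]
```

View pics/e1.png

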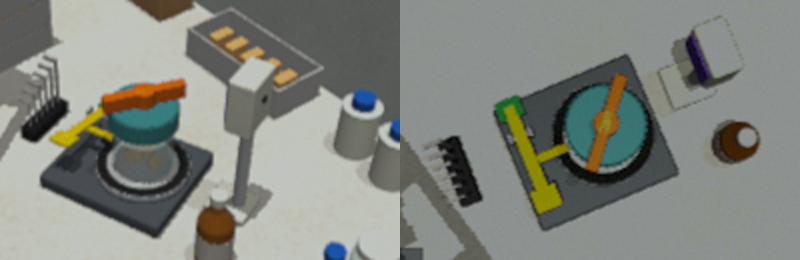

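View pics/top18.png

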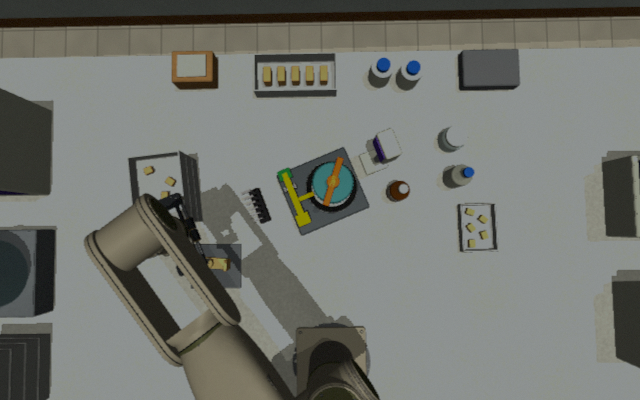

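```bash
python3 -c "
from plant import robot
print(robot.close_job())"
```

```text
the job is handed in; nothing more can be done
None
```

The job is handed in. The lid is screwed home, the brake is released and the robot is standing clear, after about 16.5 s of the allowed 54 s.

- **Brake on:** I pressed the toe pad down with about 11 N, and the side view showed it down.
- **Lid turned back:** I pushed the bar anticlockwise until the lid dropped about 13 mm, estimated from the side view.
- **Lid screwed home:** I ran it clockwise until the push force rose to 5–7 N. The brake then slipped, and the jar contents turned along with the lid, so it was against its stop.
- **Brake released:** I flipped the lever back by the heel until it reached its end stop.

**Last checks**
- The final pictures show the lever up again. The lamp, bottles, trays and hex keys are where they were.
- The lid still sits 4.3 px lower than at the start, about 18.4 mm against the nominal 19 mm. That is within the measuring error, and it did not change after release.

**What was not clean**
- **Jar turned slightly:** it slipped a few degrees under the brake at both thread stops.
- **Heel force:** the last heel press peaked at about 16.5 N against the end stop, a little over the 14 N stated as safe.
- **Unexplained force:** I read an upward force of 4–6 N on the fingers around the time the lid dropped, and it went away when they moved off.

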